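# Hang the fired test tile on the tile carousel

### The arm

A 6-joint arm with a two-finger parallel gripper is mounted at the origin on a cart in front of the work surface, level with it; the furniture and walls round the work are solid. World frame = base frame: x ahead of the robot, y to its left, z up, the work surface at z = 0. Lengths are in m, angles in rad, forces in N, time in s.
With the tool pointing down it reaches from about 0.3 to 0.775 m from the base axis. Payload 14.6 kg.
Tool frame: the origin (TCP) lies between the finger pads; the fingertips stand 22 mm ahead of it and the grasp point (between the pads) lies 3 mm ahead of it (ctrl.tip_reach is the distance from the TCP to the fingertips, in m); z points along the fingers, y is the direction in which the jaws open and shut (so a half turn about z gives the same grasp; the last joint's range is limited). The gripper opens to 94 mm and grips with 3 to 60 N. Pads are 16 mm wide; open, the fingers measure 119 mm over their backs; the gripper's body (75 mm by 177 mm) begins 78 mm behind the grasp point.
Start: joints at [-1.196, 0.3, 1.521, -0, 1.321, -0.067], TCP at [0.235, -0.497, 0.227] pointing down, gripper open.
Joint ranges: [-3.03, 3.03], [-0.79, 2.21], [0.23, 2.52], [-1.04, 4.18], [0, 3.07], [-2.55, 2.55]. Speed limits (rad/s): [2.22, 2.22, 2.57, 3.14, 3.14, 3.14].

### API

Orientations are given as [roll, pitch, yaw] about the fixed x, y, z axes, in that order (R = Rz(yaw) Ry(pitch) Rx(roll)).
In Python, from station import ctrl gives the robot as it stands. The module is installed in compiled form; this text tells all that it offers.
- The arm moves only by the shell command python3 -m creep 'ROWS' [OPENING] [FORCE]. ROWS is a JSON object of lists of equal length, an entry for each row: "xyz": the shift along the tool's x, y, z in mm, a list of three; "spin": the turn about the tool's z in rad. In form: {"xyz": [[tx, ty, tz], ...], "spin": [spin, ...]}. A call has 1 to 5 rows; each row shifts and turns the commanded pose from where the row before left it, along the tool's axes as they then stand; what a row does not reach is not made up. A row lasts 1/8 s, in which the tool goes at most 62.5 mm and 10.7 degrees, less where a joint would pass 70% of its speed; a pose out of reach is approached as far as the arm can. A call with a gripper value outside its range is refused whole. OPENING is the finger opening in mm, from 0 to 94, set as the call begins (- or left out, the last holds). The fingers move at their own pace and stop on an object; FORCE is the grip in N (left out, the last holds). Time passes only in rows, so rows that do not move let the fingers close. It gives the time, the measured TCP pose, the force and the opening at its end, in the units of the state.
- ctrl.get_obs(): the state, without advancing time (a new reading comes with each control period).
- ctrl.camera(name): name is "scene" or "top"; returns the picture (400x640x3 uint8, red, green, blue); there is no depth.
- ctrl.camera_model(name): a dict with "fx", "fy", "cx", "cy" (pixels), "R" (3x3) and "t" (3): a world point X has camera coordinates R X + t. Camera axes: x right, y down, z forward; pixel columns grow to the right and rows downward; lengths in m; the calibration is good to about 2 mm. A picture is of the moment at which its call begins. camera_model takes no time and is no camera call.
- ctrl.hand_in(): hands the job in, once; it reports no verdict.
The state is a dict: "time_s": time; "qpos": joint angles; "joint_vel": joint speeds; "tau": joint torques, N m; "ee_pos": TCP position; "eef_rot": TCP orientation; "force": force on the tool from outside, world axes, zero at the start; "moment": the same for the moment, N m; "grip_width": finger opening in m.
Only numpy, scipy, OpenCV 4.12 (cv2) and the standard library are available. Lean on these libraries where they do the work, as an engineer would, in place of code of your own. Each camera call takes 0.05 s, during which the arm holds its last target.

### The job

The fired glaze test tile standing on the bench belongs on the tile carousel. Turn the carousel gently until its one empty hook points straight towards the robot, then hang the tile on that hook by its hole, with its foot pointing outwards like the tiles already there, and let go. Do not knock the tile hard against the carousel, and leave the other things on the bench where they are.

Things in the scene. Friction and masses are not known exactly. Their poses are not given: they have to be found in the camera images.
- test_tile: Loose glaze test tile, an L of fired clay, about 100 g, standing on its foot at the left or right front of the bench. Panel 54 mm wide (y), 106 high (z), 8 thick (x), top corners rounded 11 mm; its foot, 8 mm thick, as wide as the panel, sticks out 28 mm from the panel's face along the tile's -x. Origin: centre of the panel's underside. Yaw within 0.5 rad; at 0 the foot points to the robot.
- tile_hole (a point): Centre of the tile's round hanging hole, 24 mm across, straight through the panel along the tile's x, 86 mm above the tile's underside (20 mm below its top). Axes as the tile.
- tile_foot (a point): Middle of the free edge of the tile's foot, 32 mm from the panel's middle along the tile's -x, 4 mm above the underside.
- tile_stand: Fixed stand of the tile carousel: dark round foot 140 mm across, 17 mm high, and a 13 mm upright post. Origin: on the turning axis at bench level; axes parallel to the robot's.
- tile_carousel (a joint): Turn of the carousel's head, rad, counter-clockwise from above; turns both ways without end, light friction (0.06 N m), stays where left. At 0 and 2 pi the empty hook points to the robot (-x). Five wire hooks 72 degrees apart; the other four hold tiles like the loose one, which swing, reaching 135 mm from the axis, 135 to 250 mm above the bench.
- carousel_knob (a point): Middle of the round wooden knob on top of the head, on the axis, 277 mm above the bench: 41 mm across, from 260 to 294 mm high, fixed to the head, so that gripping and twisting it turns the carousel. Axes turn with the head.
- free_hook (a point): The empty hook: centre of the 5 mm wire in the hook's valley, 95 mm from the axis, 235 mm above the bench. Its -x points outwards along the hook, z up. The valley is level 6 mm each way; further in the wire rises 4 mm; outwards it turns up to an end 17 mm out and 11 mm up (13.5 to the wire's top). A tile hangs with its hole's centre 9.5 mm below this point, leaning about 4 degrees.
- glaze_bottle: Small glaze bottle with a cream cap, 46 mm across, 104 mm high, upright, loose; origin at the centre of its underside. To be left alone.
- small_bottle: Smallest glaze bottle, blue cap, 39 mm across, 86 mm high, upright, loose, at the left by the tools; origin under its centre. To be left alone. The fixed clay bag to its left (y over 0.40) is 235 mm high, the banding wheel to its right 106 mm.
- ring_cutter: Metal ring cutter lying flat, 67 mm across, 22 mm high, loose; origin under its centre. To be left alone.
- small_cutter: Metal ring cutter lying flat, 47 mm across, 18 mm high, loose; origin under its centre. To be left alone.
- rib: Wooden throwing rib lying flat, 58 x 109 x 8 mm, loose; origin under its centre. To be left alone.
- kidney: Red rubber kidney lying flat, 52 x 100 x 8 mm, loose; origin under its centre. To be left alone.

How it is judged:
By the outcome, as a careful person would: the job done as asked, in the order asked, and still so for the second after the job is handed in, with the robot touching nothing.
It also fails if it takes over 66 s, if anything falls off the work surface, if the arm or the gripper's body presses on something with over 40 N, if the wrist force passes 120 N, or if a joint passes its speed limit or range.

## Working session

There is one attempt and no reset: what is moved stays moved. The work goes in short steps, Python scripts to look and compute and a shell command to move; the robot and the scene stay as the last step left them, time stands still between calls to the robot, and variables do not carry over. Pictures are saved under pics/ and viewed, and the job is handed in when it is done.

```bash
mkdir -p pics; ls
python3 - <<'E'
from station import ctrl
import cv2
o=ctrl.get_obs();print({k:(v if not hasattr(v,'round') else v) for k,v in o.items()})
for n in("scene","top"):
    im=ctrl.camera(n);cv2.imwrite(f"pics/{n}0.png",im[:,:,::-1])
    m=ctrl.camera_model(n);print(n,m)
E
```

```text
pics
{'time_s': 0.0, 'qpos': array([-1.19560428e+00,  3.00439565e-01,  1.52157337e+00, -1.60516749e-05,
        1.32069821e+00, -6.65860203e-02]), 'joint_vel': array([ 0.00017675, -0.00055139, -0.00024113,  0.00057895, -0.00041619,
       -0.00110029]), 'tau': array([ 1.70998323e-03, -5.31811130e+01, -3.52731335e+01,  7.08878785e-02,
        2.44223006e-02, -1.14372467e-04]), 'ee_pos': array([ 0.23506575, -0.49697691,  0.22690688]), 'eef_rot': array([-3.14047561e+00, -5.89074502e-05,  4.41782020e-01]), 'force': array([ 6.04918859e-03, -9.91368021e-02, -8.39775476e-05]), 'moment': array([-0.00157586, -0.00124148, -0.0278008 ]), 'grip_width': 0.09409956296041816}
scene {'fx': 464.7902068750893, 'fy': 464.7902068750893, 'cx': 322.08391298551896, 'cy': 204.2210419670808, 'R': array([[-0.82646402, -0.56272206,  0.01735263],
       [-0.36453233,  0.51138745, -0.77820245],
       [ 0.42903777, -0.64948192, -0.62777371]]), 't': array([0.44746803, 0.33528579, 1.13971514])}
top {'fx': 502.7480112809992, 'fy': 502.7480112809992, 'cx': 320.93791839417406, 'cy': 203.63997886310145, 'R': array([[-0.0080085 , -0.99984442,  0.01571651],
       [-0.99108138,  0.00584565, -0.13312977],
       [ 0.13301719, -0.01664251, -0.99097399]]), 't': array([-0.00793168,  0.5474986 ,  1.43108811])}
```

View pics/scene0.png

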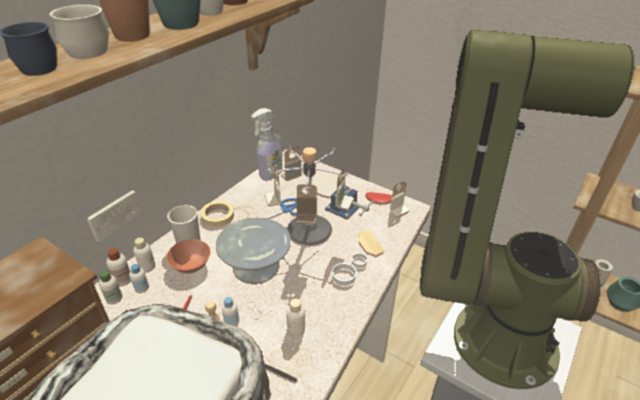

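View pics/top0.png

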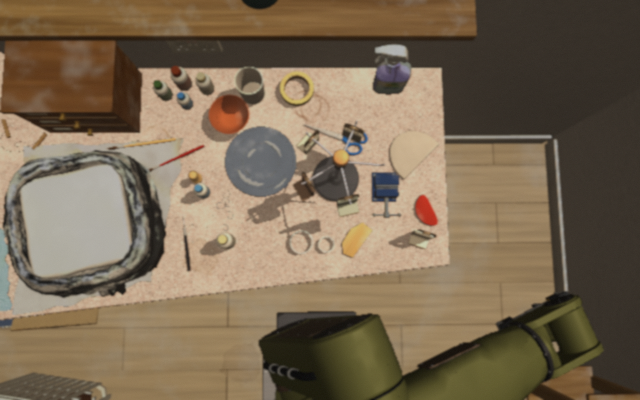

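```bash
python3 - <<'E'
import cv2
a=cv2.imread("pics/top0.png");s=cv2.imread("pics/scene0.png")
cv2.imwrite("pics/c1.png",cv2.resize(a[110:260,270:450],None,fx=4.4,fy=4,interpolation=cv2.INTER_CUBIC)[:, :])
cv2.imwrite("pics/c2.png",cv2.resize(s[130:270,250:430],None,fx=4,fy=4,interpolation=cv2.INTER_CUBIC))
E
cat > h.py <<'E'
import numpy as np
from station import ctrl
M={n:ctrl.camera_model(n) for n in("scene","top")}
def proj(n,X):
    m=M[n];c=m["R"]@np.array(X,float)+m["t"];return np.array([m["fx"]*c[0]/c[2]+m["cx"],m["fy"]*c[1]/c[2]+m["cy"]])
def ray(n,u,v):
    m=M[n];d=m["R"].T@np.array([(u-m["cx"])/m["fx"],(v-m["cy"])/m["fy"],1]);return -m["R"].T@m["t"],d
def atz(n,u,v,z):
    o,d=ray(n,u,v);return o+d*(z-o[2])/d[2]
def tri(u1,u2):
    A=[];b=[]
    for n,u in(("scene",u1),("top",u2)):
        o,d=ray(n,*u);d/=np.linalg.norm(d);P=np.eye(3)-np.outer(d,d);A.append(P);b.append(P@o)
    return np.linalg.lstsq(np.vstack(A),np.hstack(b),rcond=None)[0]
E
```

```text
(no output)
```

View pics/c1.png

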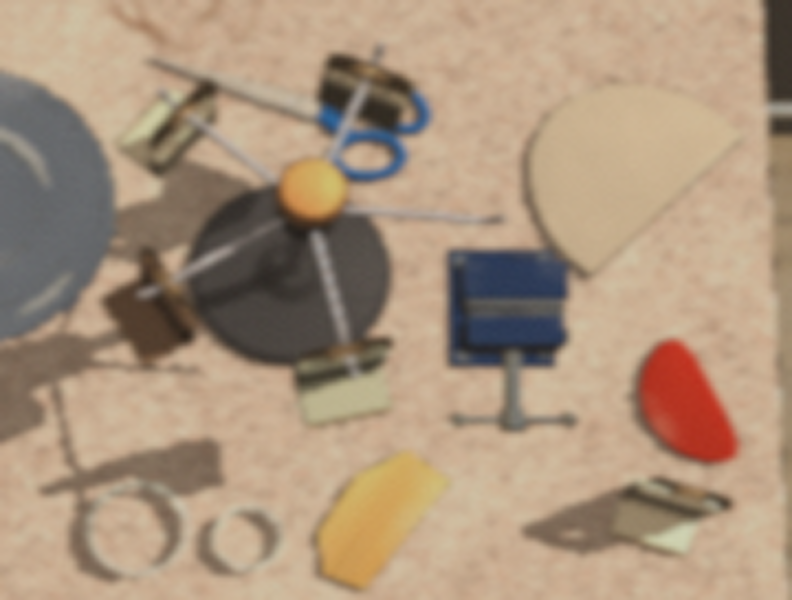

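View pics/c2.png

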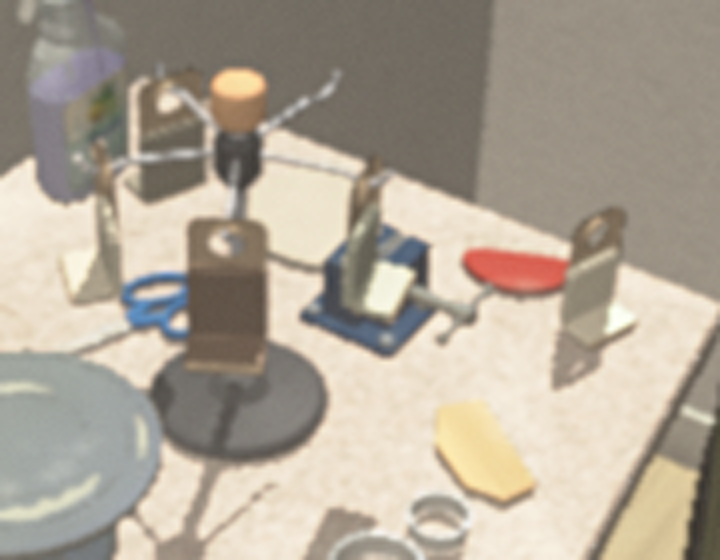

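```bash
python3 - <<'E'
from h import *
import cv2
c1=lambda u,v:(270+u/4.4,110+v/4)
c2=lambda u,v:(250+u/4,130+v/4)
print("knob tri",tri(c2(239,102),c1(313,190)), atz("top",*c1(313,190),.285),atz("scene",*c2(239,100),.277))
# stand foot ellipse
print("foot top",atz("top",*c1(289,266),.012), atz("scene",*c2(239,398),.012))
t=atz("top",*c1(500,219),.246);print("hook tip",t, tri(c2(337,74),c1(500,219)))
for p in((612,540),(688,553)):print("foot",atz("top",*c1(*p),.008))
print("foot sc",atz("scene",*c2(635,320),.008),atz("scene",*c2(577,347),.008))
print("hole tri",tri(c2(598,230),c1(688,492)))
E
python3 - <<'E'
import cv2
a=cv2.imread("pics/top0.png");s=cv2.imread("pics/scene0.png")
x=cv2.resize(a[215:260,390:450],None,fx=10,fy=10,interpolation=cv2.INTER_CUBIC)
y=cv2.resize(s[175:235,380:420],None,fx=8,fy=8,interpolation=cv2.INTER_CUBIC)
cv2.imwrite("pics/c3.png",x);cv2.imwrite("pics/c4.png",y)
E
```

```text
knob tri [ 0.63038083 -0.05960528  0.26915623] [ 0.62799215 -0.05803432  0.285     ] [ 0.62341958 -0.05212775  0.277     ]
foot top [ 0.63241368 -0.05693166  0.012     ] [ 0.61813902 -0.04502336  0.012     ]
hook tip [ 0.617693   -0.16770414  0.246     ] [ 0.61855492 -0.16867055  0.24042531]
foot [ 0.42653054 -0.27154487  0.008     ]
foot [ 0.41659107 -0.32237283  0.008     ]
foot sc [ 0.41263148 -0.31250232  0.008     ] [ 0.43558933 -0.25458576  0.008     ]
hole tri [ 0.45501543 -0.30702298  0.0845864 ]
```

View pics/c3.png

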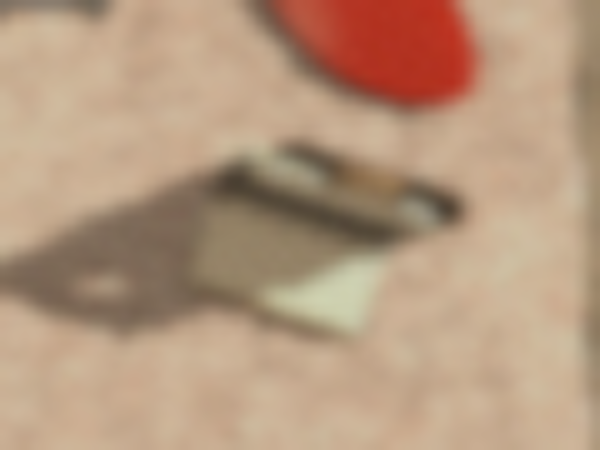

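View pics/c4.png

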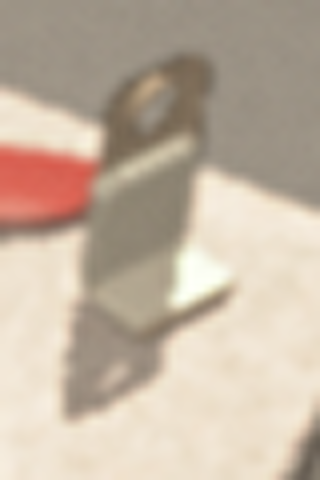

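```bash
cat >> h.py <<'E'
import cv2
def tile_pts(x,y,yaw,z=0):
    w=.027;P=[]
    def add(l,close=True):P.append((l,close))
    ang=np.linspace(0,np.pi/2,6)
    for xx in(-.004,.004):
        o=[(xx,-w,0),(xx,w,0)]+[(xx,w-.011+.011*np.cos(a),.095+.011*np.sin(a)) for a in ang]+[(xx,-w+.011-.011*np.sin(a),.095+.011*np.cos(a)) for a in ang]
        add(o)
        add([(xx,.012*np.cos(a),.086+.012*np.sin(a)) for a in np.linspace(0,2*np.pi,24)])
    for zz in(0,.008): add([(-.032,-w,zz),(-.032,w,zz),(-.004,w,zz),(-.004,-w,zz)])
    c,s=np.cos(yaw),np.sin(yaw)
    return [np.array([[x+c*p[0]-s*p[1],y+s*p[0]+c*p[1],z+p[2]] for p in l]) for l,_ in P]
def crop(img,n,polys,box,f,fn):
    x0,y0,x1,y1=box
    im=cv2.resize(img[y0:y1,x0:x1],None,fx=f,fy=f,interpolation=cv2.INTER_CUBIC)
    for l in polys:
        q=np.array([(proj(n,p)+.5-[x0,y0])*f-.5 for p in l])
        cv2.polylines(im,[np.round(q*8).astype(int)],True,(0,0,255),1,cv2.LINE_AA,3)
    cv2.imwrite(fn,im)
E
python3 - <<'E'
from h import *
from scipy.optimize import least_squares
w=.027
obs=[("top",(-.032,w,.008),(190,285)),("top",(-.032,-w,.008),(360,333)),("scene",(-.032,-w,.008),(237,270)),("scene",(-.032,w,.006),(138,330)),("scene",(0,0,.086),(153,106)),("scene",(-.004,w,.0),(86,290))]
off={"top":(390,215,10),"scene":(380,175,8)}
def f(p):
    x,y,t=p;c,s=np.cos(t),np.sin(t);r=[]
    for n,q,u in obs:
        a=proj(n,(x+c*q[0]-s*q[1],y+s*q[0]+c*q[1],q[2]));o=off[n]
        r+=list(a-[o[0]+u[0]/o[2]-.45,o[1]+u[1]/o[2]-.45])
    return r
r=least_squares(f,[.455,-.3,-.2]);print(r.x,np.round(r.fun,1))
p=tile_pts(*r.x)
crop(cv2.imread("pics/top0.png"),"top",p,(390,215,450,260),10,"pics/d1.png")
crop(cv2.imread("pics/scene0.png"),"scene",p,(380,175,420,235),8,"pics/d2.png")
E
```

```text
[ 0.45545437 -0.30502028 -0.31931918] [-0.3 -0.4  0.2  0.4 -0.4 -0.   0.1 -0.8  0.1 -0.4  0.3  1.2]
```

View pics/d1.png

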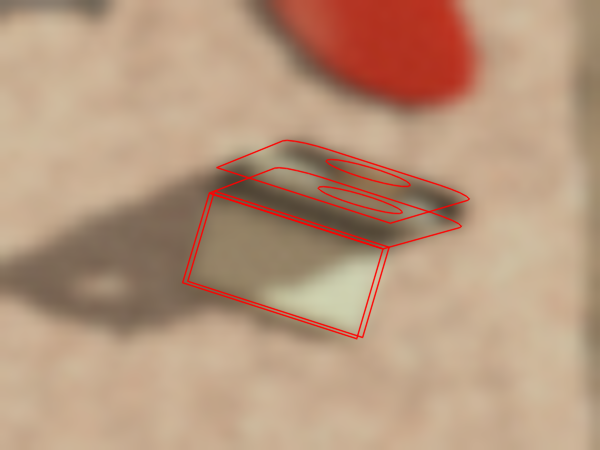

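View pics/d2.png

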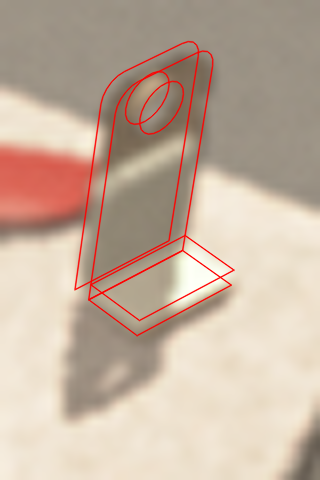

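```bash
cat >> h.py <<'E'
def car_polys(x,y,th):
    a=np.linspace(0,2*np.pi,40)
    P=[np.array([[x+.0205*np.cos(t),y+.0205*np.sin(t),z] for t in a]) for z in(.26,.294)]
    P+=[np.array([[x+.07*np.cos(t),y+.07*np.sin(t),z] for t in a]) for z in(0,.017)]
    d=np.array([-np.cos(th),-np.sin(th)])
    hk=[(.0,.239),(.08,.239),(.089,.235),(.101,.235),(.112,.246)]
    hk=hk+hk[::-1]
    P.append(np.array([[x+d[0]*r,y+d[1]*r,z] for r,z in hk]))
    return P
E
python3 - <<'E'
from h import *
x,y,th=.629,-.058,1.457
p=car_polys(x,y,th)
crop(cv2.imread("pics/top0.png"),"top",p,(305,140,395,205),8,"pics/e1.png")
crop(cv2.imread("pics/scene0.png"),"scene",p,(280,140,345,250),5,"pics/e2.png")
E
```

```text
(no output)
```

View pics/e1.png

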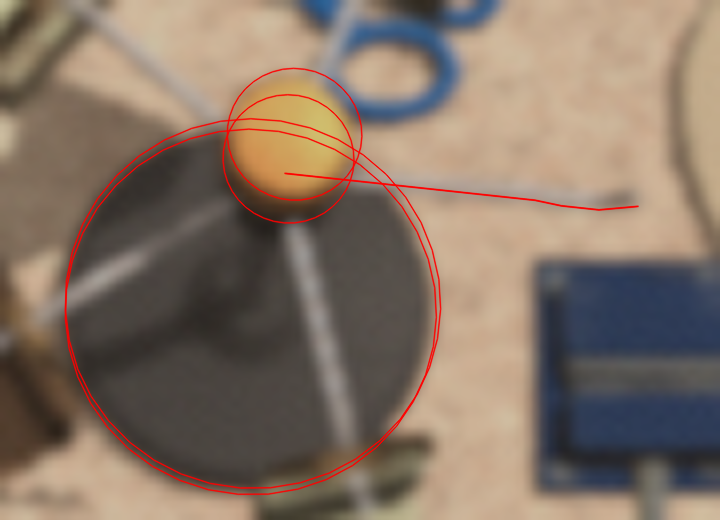

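View pics/e2.png

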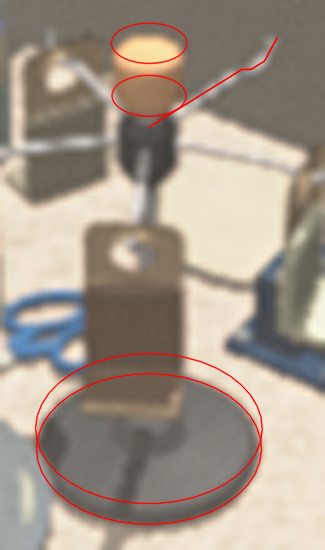

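```bash
python3 -m creep '{"xyz":[[20,-8,-50],[40,-17,-40],[45,-19,-35],[45,-19,-28],[45,-19,0]],"spin":[0,0,0,0,0]}' 75; python3 -m creep '{"xyz":[[50,-21,0],[50,-21,0],[50,-21,0],[50,-21,0],[50,-21,0]],"spin":[0,0,0,0,0]}'; python3 -m creep '{"xyz":[[44,-19,0],[35,-15,0],[20,-8,0],[0,0,0]],"spin":[0,0,0,0]}';python3 -m creep '{"xyz":[[0,0,0],[0,0,0],[0,0,0],[0,0,0],[0,0,0]],"spin":[-0.146,-0.146,-0.146,-0.146,-0.146]}'
python3 - <<'E'
from h import *
print(ctrl.get_obs())
crop(ctrl.camera("top")[:,:,::-1],"top",[],(270,100,450,250),4,"pics/f1.png")
E
```

```text
time_s: 0.72
ee_pos: [0.3774, -0.3386, 0.3824]
eef_rot: [3.139, -0.001, 0.442]
force: [-0.5, 0.0, -0.9]
grip_width: 0.0748
time_s: 1.35
ee_pos: [0.5584, -0.1363, 0.3802]
eef_rot: [-3.141, 0.0, 0.442]
force: [-0.4, -0.7, -0.5]
grip_width: 0.075
time_s: 1.85
ee_pos: [0.6295, -0.0566, 0.3794]
eef_rot: [-3.141, 0.001, 0.444]
force: [0.2, -0.7, 0.4]
grip_width: 0.0751
time_s: 2.48
ee_pos: [0.6284, -0.0586, 0.3805]
eef_rot: [3.142, 0.0, 1.176]
force: [0.4, -0.4, -0.0]
grip_width: 0.075
{'time_s': 2.475, 'qpos': array([-1.50991708e-01,  4.41820314e-01,  9.83246552e-01, -1.60226986e-04,
        1.71654246e+00,  2.44179079e-01]), 'joint_vel': array([ 4.48717280e-04, -1.14643202e-03,  9.51769734e-04, -2.33172021e-04,
       -6.53347080e-04, -1.15784060e+00]), 'tau': array([-2.93436744e-03, -6.32872367e+01, -3.74219120e+01,  7.33990548e-02,
       -1.82630047e-03,  2.44798645e+00]), 'ee_pos': array([ 0.62840424, -0.05863019,  0.38054801]), 'eef_rot': array([3.14157050e+00, 1.57855546e-04, 1.17560227e+00]), 'force': array([ 0.42384832, -0.39215642, -0.04581442]), 'moment': array([-0.01031271, -0.02947677,  0.00425542]), 'grip_width': 0.07502222445974358}
```

View pics/f1.png

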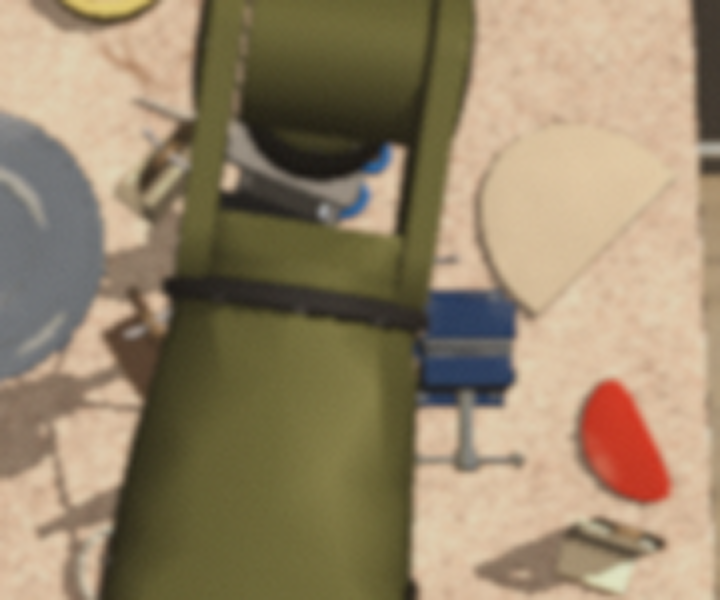

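```bash
python3 -m creep '{"xyz":[[0,0,15],[0,0,25],[0,0,25],[0,0,20],[0,0,8]],"spin":[0,0,0,0,0]}'; python3 -m creep '{"xyz":[[0,0,2],[0,0,0]],"spin":[0,0]}'
python3 - <<'E'
from h import *
crop(ctrl.camera("scene")[:,:,::-1],"scene",[],(230,100,430,250),4,"pics/f2.png")
E
```

```text
time_s: 3.15
ee_pos: [0.6283, -0.0578, 0.2855]
eef_rot: [-3.139, 0.001, 1.169]
force: [0.5, 0.3, -0.0]
grip_width: 0.0752
time_s: 3.4
ee_pos: [0.6291, -0.0577, 0.286]
eef_rot: [3.141, -0.0, 1.171]
force: [0.1, -0.2, -0.5]
grip_width: 0.0749
```

View pics/f2.png

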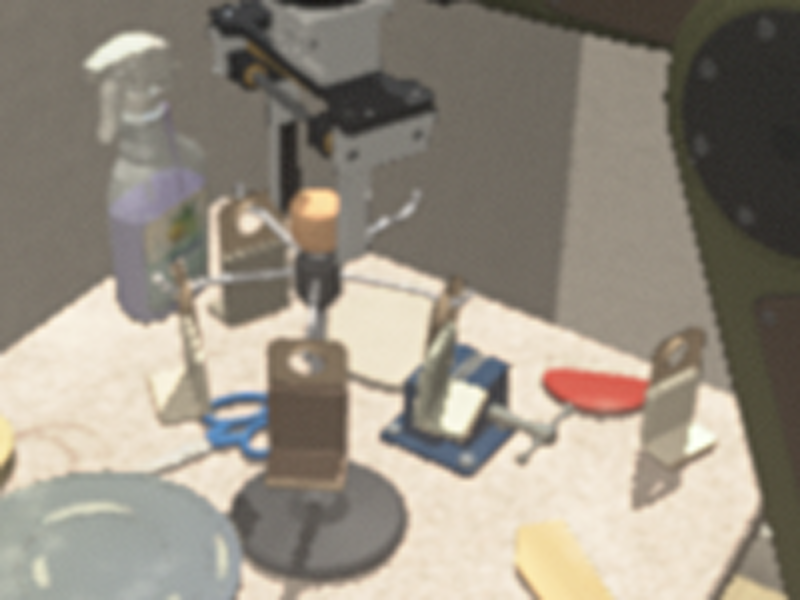

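```bash
python3 -m creep '{"xyz":[[0,0,0],[0,0,0],[0,0,0],[0,0,0],[0,0,0]],"spin":[0,0,0,0,0]}' 30 15; python3 -m creep '{"xyz":[[0,0,0],[0,0,0]],"spin":[0,0]}'
```

```text
time_s: 4.08
ee_pos: [0.6275, -0.0568, 0.2854]
eef_rot: [-3.137, 0.001, 1.172]
force: [-15.9, 4.2, 4.2]
grip_width: 0.0406
time_s: 4.32
ee_pos: [0.6275, -0.0569, 0.2854]
eef_rot: [-3.137, 0.001, 1.172]
force: [-16.5, 4.5, 4.2]
grip_width: 0.0408
```

```bash
python3 -m creep '{"xyz":[[0,-1.7,0],[0,0,0]],"spin":[0,0]}'
```

```text
time_s: 4.58
ee_pos: [0.6273, -0.0568, 0.2853]
eef_rot: [-3.141, -0.0, 1.172]
force: [-1.0, 0.3, -0.1]
grip_width: 0.0405
```

```bash
python3 -m creep '{"xyz":[[0,0,0],[0,0,0],[0,0,0],[0,0,0],[0,0,0]],"spin":[0.01,0.02,0.03,0.03,0.03]}'; python3 -m creep '{"xyz":[[0,0,0],[0,0,0],[0,0,0],[0,0,0],[0,0,0]],"spin":[0.03,0.03,0.03,0.03,0.03]}'; python3 -m creep '{"xyz":[[0,0,0],[0,0,0],[0,0,0],[0,0,0],[0,0,0]],"spin":[0.03,0.03,0.03,0.03,0.03]}'
python3 - <<'E'
from h import *
print(ctrl.get_obs()["moment"])
crop(ctrl.camera("scene")[:,:,::-1],"scene",[],(230,100,430,250),4,"pics/f3.png")
E
```

```text
time_s: 5.2
ee_pos: [0.6273, -0.0568, 0.2853]
eef_rot: [-3.141, 0.0, 1.05]
force: [-4.1, 1.7, -0.1]
grip_width: 0.0408
time_s: 5.82
ee_pos: [0.6272, -0.0567, 0.2853]
eef_rot: [-3.141, 0.0, 0.9]
force: [-7.1, 3.0, -0.6]
grip_width: 0.0412
time_s: 6.45
ee_pos: [0.6271, -0.0566, 0.2853]
eef_rot: [-3.14, 0.0, 0.75]
force: [-7.2, 2.9, -0.9]
grip_width: 0.0411
[0.81797773 1.39304544 0.09246007]
```

View pics/f3.png

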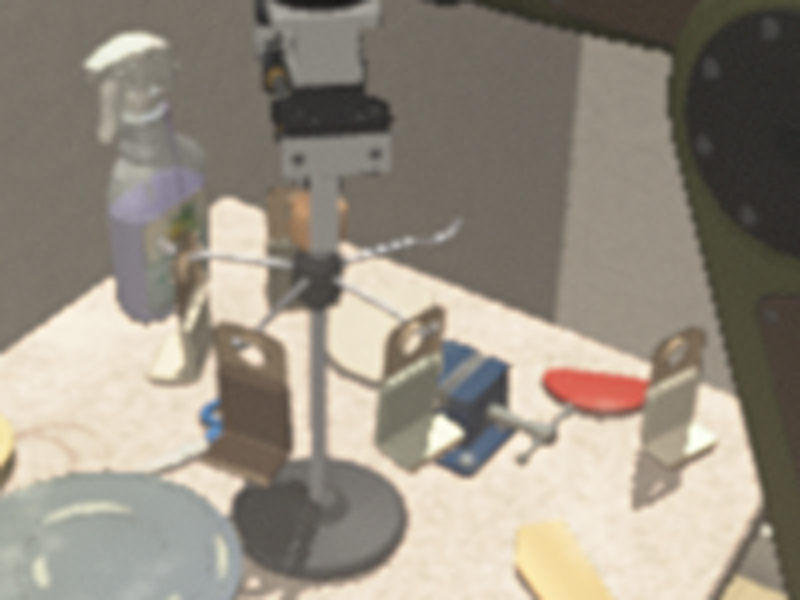

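```bash
python3 -m creep '{"xyz":[[0,0,0],[0,0,0],[0,0,0],[0,0,0],[0,0,0]],"spin":[0.03,0.03,0.03,0.03,0.03]}'; python3 -m creep '{"xyz":[[0,0,0],[0,0,0],[0,0,0],[0,0,0],[0,0,0]],"spin":[0.03,0.03,0.03,0.03,0.03]}'; python3 -m creep '{"xyz":[[0,0,0],[0,0,0],[0,0,0],[0,0,0],[0,0,0]],"spin":[0.03,0.03,0.03,0.03,0.03]}'; python3 -m creep '{"xyz":[[0,0,0],[0,0,0],[0,0,0],[0,0,0],[0,0,0]],"spin":[0.03,0.03,0.03,0.03,0.03]}'; python3 -m creep '{"xyz":[[0,0,0],[0,0,0],[0,0,0],[0,0,0],[0,0,0]],"spin":[0.03,0.03,0.03,0.03,0.03]}'
```

```text
time_s: 7.12
ee_pos: [0.627, -0.0566, 0.2853]
eef_rot: [-3.14, 0.001, 0.6]
force: [-8.0, 3.6, -0.3]
grip_width: 0.0407
time_s: 7.75
ee_pos: [0.627, -0.0564, 0.2854]
eef_rot: [-3.14, 0.001, 0.45]
force: [-8.1, 4.1, 0.0]
grip_width: 0.0406
time_s: 8.38
ee_pos: [0.627, -0.0563, 0.2853]
eef_rot: [-3.14, 0.001, 0.3]
force: [-9.4, 5.2, 0.7]
grip_width: 0.0408
time_s: 9.0
ee_pos: [0.6269, -0.0562, 0.2853]
eef_rot: [-3.14, 0.001, 0.15]
force: [-9.2, 5.8, 0.4]
grip_width: 0.0409
time_s: 9.62
ee_pos: [0.6269, -0.0561, 0.2853]
eef_rot: [-3.14, 0.002, 0.0]
force: [-8.8, 5.6, 0.7]
grip_width: 0.0409
```

```bash
python3 -m creep '{"xyz":[[0,0,0],[0,0,0],[0,0,0],[0,0,0],[0,0,0]],"spin":[0.03,0.03,0.03,0.03,0.03]}'; python3 -m creep '{"xyz":[[0,0,0],[0,0,0],[0,0,0],[0,0,0],[0,0,0]],"spin":[0.03,0.03,0.03,0.03,0.01]}'; python3 -m creep '{"xyz":[[0,0,0],[0,0,0]],"spin":[0,0]}'
python3 - <<'E'
from h import *
print(ctrl.get_obs()["moment"])
s=ctrl.camera("scene")[:,:,::-1].copy();cv2.imwrite("pics/g_s.png",s)
crop(s,"scene",car_polys(.6278,-.057,0),(240,130,400,250),5,"pics/f4.png")
crop(ctrl.camera("top")[:,:,::-1].copy(),"top",car_polys(.6278,-.057,0),(290,130,390,205),8,"pics/f5.png")
E
```

```text
time_s: 10.25
ee_pos: [0.6269, -0.056, 0.2853]
eef_rot: [-3.14, 0.002, -0.15]
force: [-9.7, 7.8, -0.6]
grip_width: 0.0408
time_s: 10.88
ee_pos: [0.627, -0.0559, 0.2853]
eef_rot: [-3.14, 0.002, -0.279]
force: [-9.9, 8.3, 0.3]
grip_width: 0.0405
time_s: 11.12
ee_pos: [0.6269, -0.0559, 0.2853]
eef_rot: [-3.14, 0.002, -0.279]
force: [-9.4, 7.9, -0.0]
grip_width: 0.0412
[ 1.70154434  1.56805252 -0.06821465]
```

View pics/f4.png

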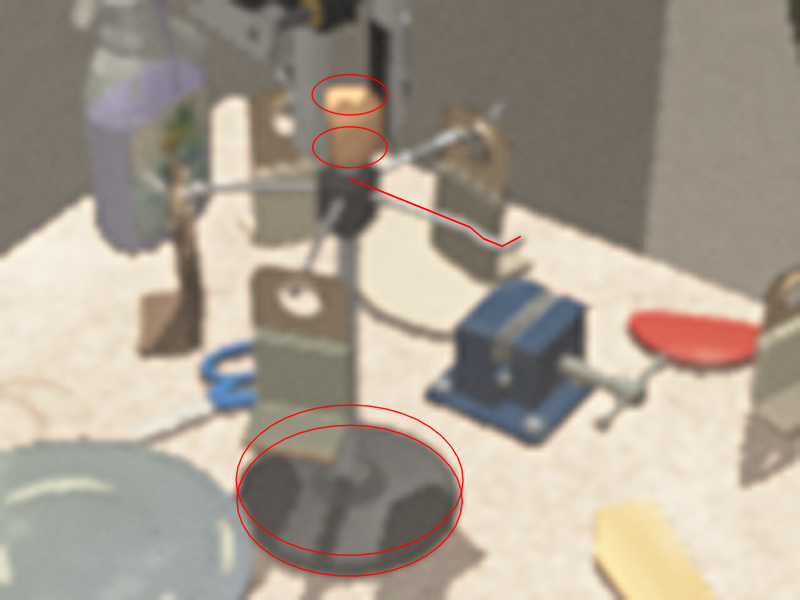

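View pics/f5.png

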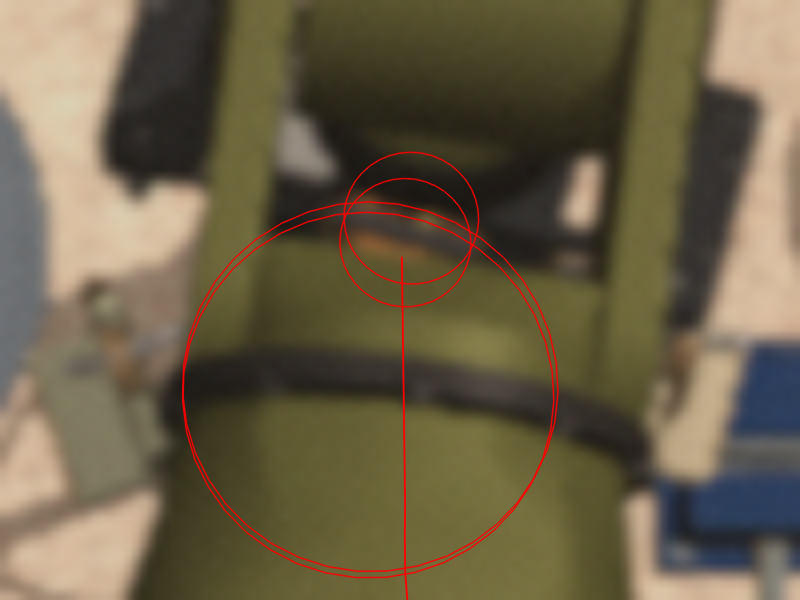

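```bash
python3 -m creep '{"xyz":[[-1.1,-0.5,0],[0,0,0]],"spin":[0,0]}';python3 -m creep '{"xyz":[[0,0,0],[0,0,0],[0,0,0]],"spin":[0,0,0]}' 48;  python3 -m creep '{"xyz":[[0,0,0],[0,0,-10],[0,0,-30],[0,0,-40],[0,0,-30]],"spin":[0,0,0,0,0]}' 75
```

```text
time_s: 11.48
ee_pos: [0.6268, -0.0558, 0.2854]
eef_rot: [-3.141, -0.001, -0.279]
force: [1.1, 5.3, -3.2]
grip_width: 0.0408
time_s: 11.85
ee_pos: [0.6266, -0.0564, 0.2856]
eef_rot: [3.141, -0.0, -0.279]
force: [0.0, 0.0, 0.6]
grip_width: 0.0481
time_s: 12.48
ee_pos: [0.6264, -0.0561, 0.3981]
eef_rot: [-3.141, -0.002, -0.278]
force: [0.2, -0.5, -0.2]
grip_width: 0.0749
```

```bash
python3 -m creep '{"xyz":[[-8,23,0],[-16,48,0],[-18,54,0],[-18,54,0],[-18,54,0]],"spin":[0,0,0,0,0]}';python3 -m creep '{"xyz":[[-12,36,20],[-5,16,20],[0,0,0],[0,0,0]],"spin":[0.037,0,0,0]}' 75
python3 - <<'E'
from h import *
s=ctrl.camera("scene")[:,:,::-1].copy();cv2.imwrite("pics/g1_s.png",s)
t=ctrl.camera("top")[:,:,::-1].copy();cv2.imwrite("pics/g1_t.png",t)
crop(s,"scene",[],(240,130,400,250),5,"pics/h1.png")
crop(t,"top",car_polys(.627,-.0565,0),(290,130,390,205),8,"pics/h2.png")
cv2.imwrite("pics/h3.png",t)
E
```

```text
time_s: 13.1
ee_pos: [0.4862, -0.26, 0.3964]
eef_rot: [3.141, -0.001, -0.278]
force: [0.2, -0.8, -0.5]
grip_width: 0.0751
time_s: 13.6
ee_pos: [0.4569, -0.3033, 0.3568]
eef_rot: [3.141, -0.001, -0.315]
force: [-0.0, 0.5, 0.2]
grip_width: 0.0749
```

View pics/h2.png

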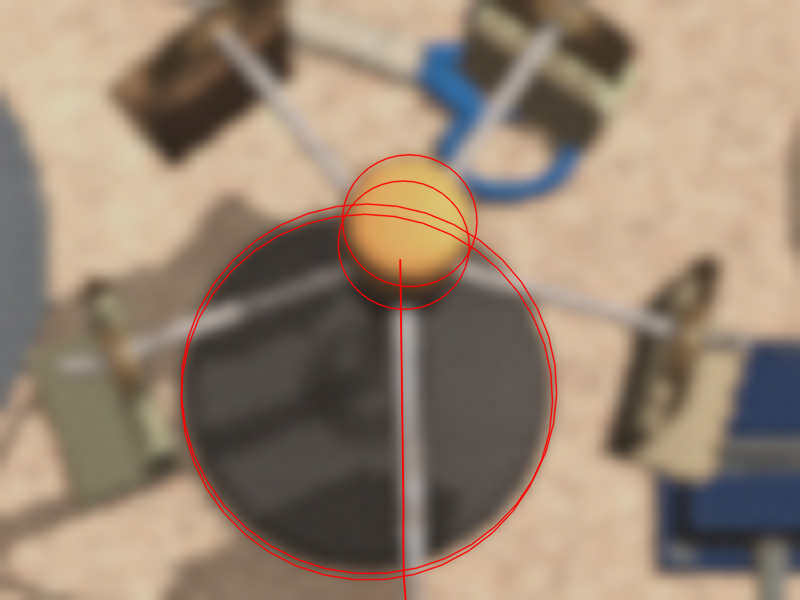

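View pics/h3.png

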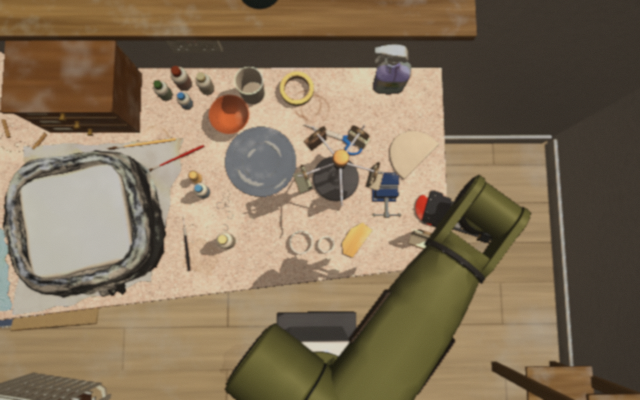

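Run:
```python
from h import *
t=cv2.imread("pics/g1_t.png");s=cv2.imread("pics/g1_s.png")
crop(t,"top",[],(320,150,365,215),9,"pics/i1.png")
crop(t,"top",car_polys(.627,-.0565,0)[4:],(320,150,365,215),9,"pics/i2.png")
a=cv2.imread("pics/i1.png");b=cv2.imread("pics/i2.png");cv2.imwrite("pics/i1.png",np.hstack([a[:,:390],b[:,:390]]))
crop(s,"scene",[],(290,140,370,215),9,"pics/i3.png")
```

```text
(no output)
```

View pics/i1.png

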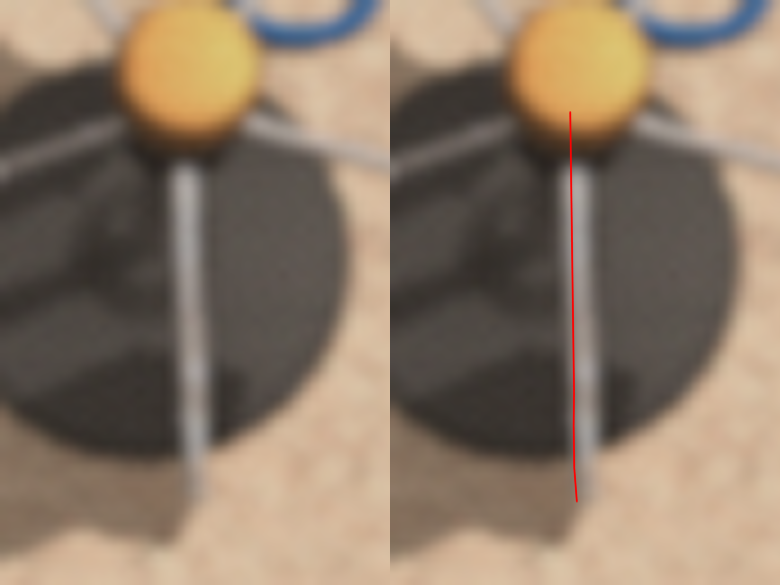

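View pics/i3.png

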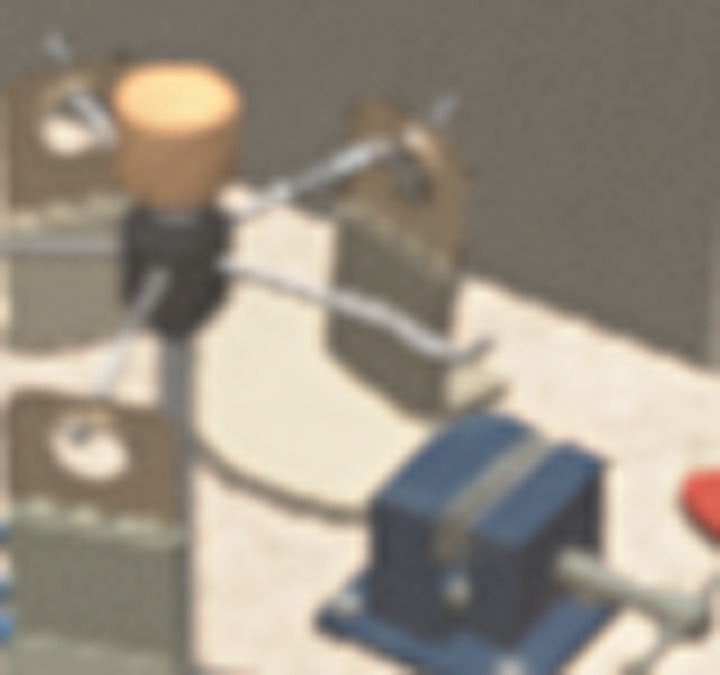

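```bash
python3 -m creep '{"xyz":[[-2,0,25],[0,0,45],[0,0,50],[0,0,40],[0,0,15]],"spin":[0,0,0,0,0]}' 80;python3 -m creep '{"xyz":[[0,0,0]],"spin":[0]}'
python3 - <<'E'
from h import *
s=ctrl.camera("scene")[:,:,::-1].copy();t=ctrl.camera("top")[:,:,::-1].copy()
crop(s,"scene",[],(350,130,450,240),5,"pics/j1.png")
crop(t,"top",[],(380,190,470,265),8,"pics/j2.png")
E
```

```text
time_s: 14.32
ee_pos: [0.4546, -0.3024, 0.1791]
eef_rot: [-3.141, 0.002, -0.314]
force: [-0.3, -0.6, 0.6]
grip_width: 0.0799
time_s: 14.45
ee_pos: [0.4549, -0.303, 0.1809]
eef_rot: [-3.142, 0.0, -0.315]
force: [-0.4, -0.1, 0.2]
grip_width: 0.08
```

View pics/j1.png

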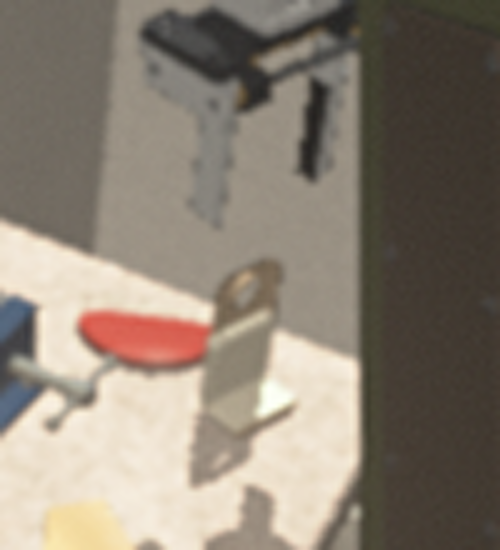

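View pics/j2.png

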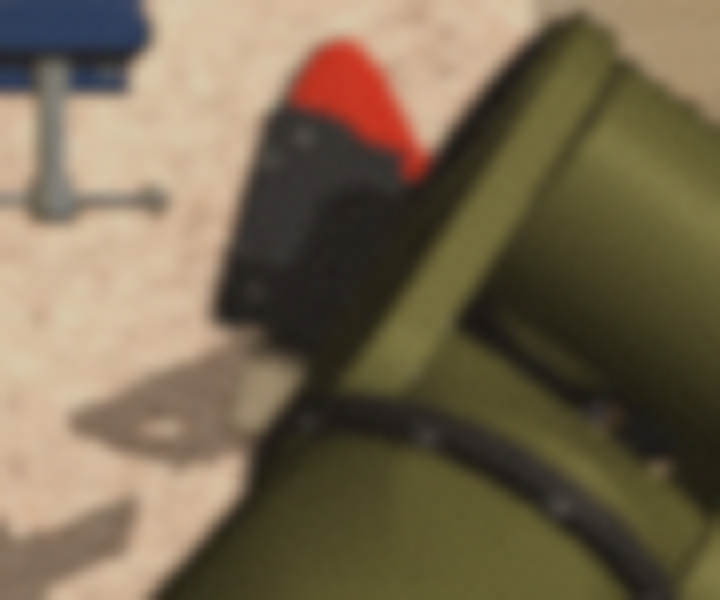

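```bash
python3 -m creep '{"xyz":[[0,0,15],[0,0,25],[0,0,30],[0,0,20],[0,0,8]],"spin":[0,0,0,0,0]}';python3 -m creep '{"xyz":[[0,0,1],[0,0,0]],"spin":[0,0]}'
python3 - <<'E'
from h import *
s=ctrl.camera("scene")[:,:,::-1].copy()
crop(s,"scene",[],(370,150,430,240),7,"pics/k1.png")
E
```

```text
time_s: 15.18
ee_pos: [0.4542, -0.3029, 0.0813]
eef_rot: [-3.141, 0.001, -0.315]
force: [-0.4, -0.2, 0.2]
grip_width: 0.08
time_s: 15.42
ee_pos: [0.4548, -0.3033, 0.0822]
eef_rot: [3.141, -0.001, -0.315]
force: [-0.1, -1.6, -0.2]
grip_width: 0.0797
```

View pics/k1.png

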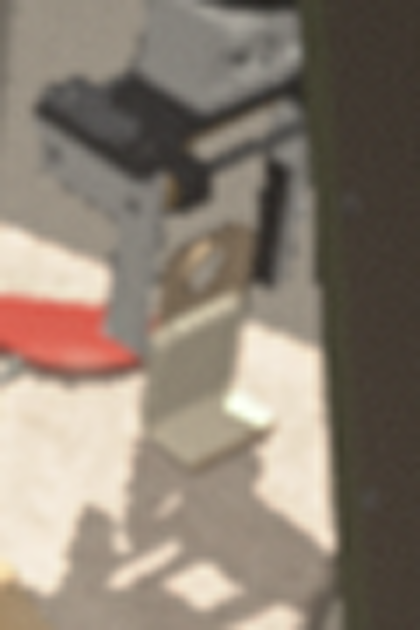

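```bash
python3 -m creep '{"xyz":[[0,0,0],[0,0,0],[0,0,0],[0,0,0],[0,0,0]],"spin":[0,0,0,0,0]}' 45 20;python3 -m creep '{"xyz":[[0,0,0],[0,0,0]],"spin":[0,0]}'
python3 - <<'E'
from h import *
s=ctrl.camera("scene")[:,:,::-1].copy()
crop(s,"scene",[],(370,150,430,240),7,"pics/k2.png")
E
```

```text
time_s: 16.1
ee_pos: [0.4545, -0.3032, 0.0815]
eef_rot: [3.142, -0.0, -0.315]
force: [-0.8, -0.8, 1.3]
grip_width: 0.0538
time_s: 16.35
ee_pos: [0.4545, -0.3032, 0.0815]
eef_rot: [3.141, -0.0, -0.315]
force: [0.4, -0.6, 3.1]
grip_width: 0.0539
```

View pics/k2.png

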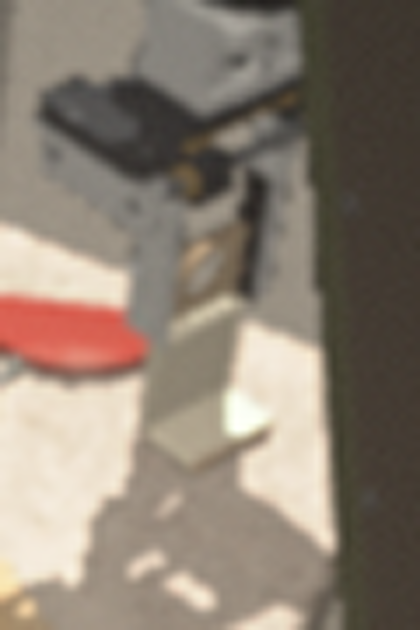

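```bash
python3 -m creep '{"xyz":[[0,0,-6],[0,0,-20],[0,0,-40],[0,0,-45],[0,0,-35]],"spin":[0,0,0,0,0]}';python3 -m creep '{"xyz":[[0,0,-10],[0,0,0],[0,0,0],[0,0,0]],"spin":[-0.05,-0.1,-0.1,-0.065]}'; python3 -m creep '{"xyz":[[0,-10,0],[0,-30,0],[0,-40,0],[0,-45,0],[0,-45,0]],"spin":[0,0,0,0,0]}';  python3 -m creep '{"xyz":[[0,-40,0],[0,-25,0],[0,-10,0],[0,0,0],[0,0,0]],"spin":[0,0,0,0,0]}'
python3 - <<'E'
from h import *
s=ctrl.camera("scene")[:,:,::-1].copy();t=ctrl.camera("top")[:,:,::-1].copy()
cv2.imwrite("pics/l_s.png",s)
crop(s,"scene",[],(280,100,420,250),4,"pics/l1.png")
crop(t,"top",[],(290,130,390,240),5,"pics/l2.png")
E
```

```text
time_s: 17.02
ee_pos: [0.4544, -0.303, 0.2295]
eef_rot: [3.141, -0.001, -0.315]
force: [-0.5, -0.6, -1.1]
grip_width: 0.054
time_s: 17.52
ee_pos: [0.4544, -0.303, 0.2376]
eef_rot: [-3.141, 0.0, 0.002]
force: [-1.1, -0.1, -1.6]
grip_width: 0.0541
time_s: 18.15
ee_pos: [0.4541, -0.1312, 0.2376]
eef_rot: [-3.141, -0.0, -0.002]
force: [1.2, 1.1, -0.3]
grip_width: 0.0537
time_s: 18.77
ee_pos: [0.4545, -0.0588, 0.2374]
eef_rot: [3.141, 0.0, -0.001]
force: [-0.2, 0.1, -1.7]
grip_width: 0.0539
```

View pics/l1.png

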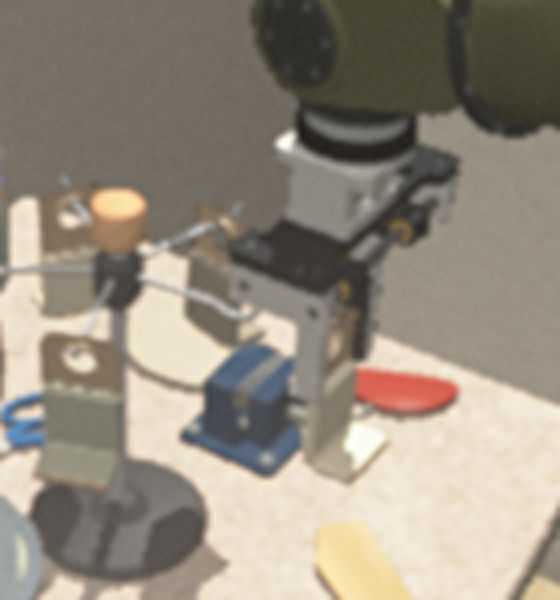

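View pics/l2.png

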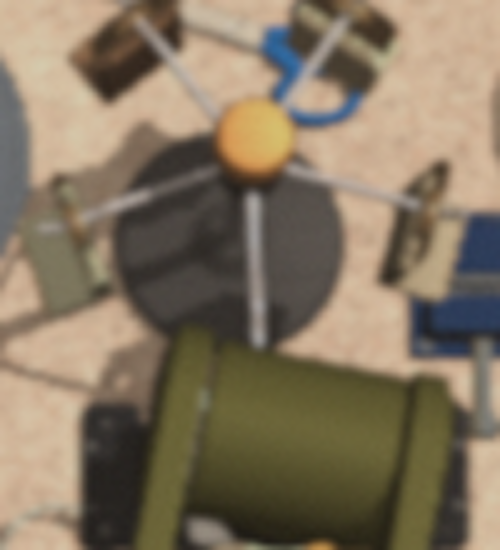

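```bash
python3 -m creep '{"xyz":[[8,0,0],[14,0,0],[13,0,0],[6,0,0],[2,0,0]],"spin":[0,0,0,0,0]}';python3 -m creep '{"xyz":[[0,0,0]],"spin":[0]}'
python3 - <<'E'
from h import *
s=ctrl.camera("scene")[:,:,::-1].copy();t=ctrl.camera("top")[:,:,::-1].copy()
o=ctrl.get_obs();e=o["ee_pos"];print(e)
crop(s,"scene",[],(320,120,390,220),7,"pics/m1.png")
P=tile_pts(e[0],e[1],0,e[2]-.0815)+car_polys(.627,-.0563,.0125)[4:]
crop(s,"scene",P,(320,120,390,220),7,"pics/m2.png")
cv2.imwrite("pics/m1.png",np.hstack([cv2.imread("pics/m1.png")[:,:395],cv2.imread("pics/m2.png")[:,:395]])[:590])
E
```

```text
time_s: 19.5
ee_pos: [0.4979, -0.0581, 0.2372]
eef_rot: [-3.141, 0.001, -0.0]
force: [-0.3, 0.5, -0.6]
grip_width: 0.0536
time_s: 19.62
ee_pos: [0.4975, -0.0581, 0.2374]
eef_rot: [-3.142, 0.0, -0.0]
force: [-0.0, -0.2, -1.5]
grip_width: 0.0538
[ 0.49736606 -0.05810686  0.23750871]
```

View pics/m1.png

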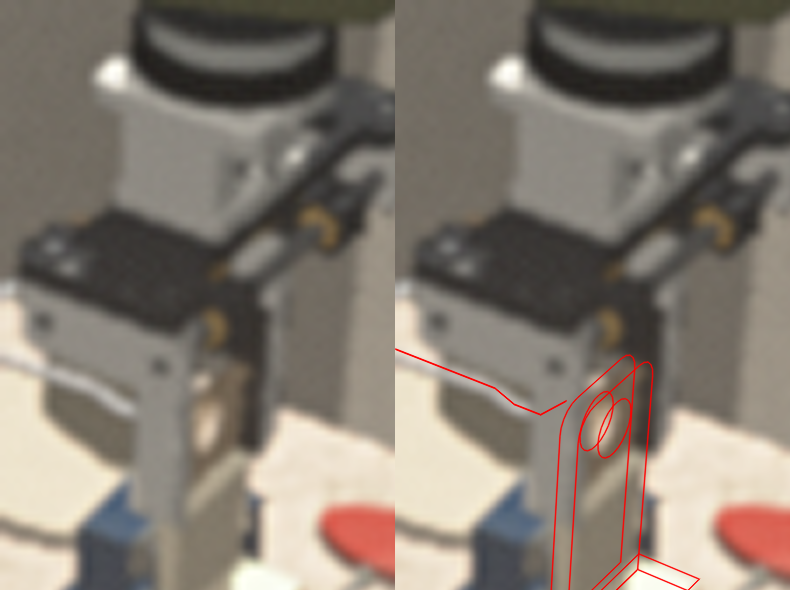

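```bash
python3 -m creep '{"xyz":[[3,0,1],[4,0,0],[4,0,0],[4,0,0],[3,0,0]],"spin":[0,0,0,0,0]}';python3 -m creep '{"xyz":[[2,0,0],[0,0,0]],"spin":[0,0]}'
python3 - <<'E'
from h import *
s=ctrl.camera("scene")[:,:,::-1].copy();t=ctrl.camera("top")[:,:,::-1].copy()
o=ctrl.get_obs();e=o["ee_pos"];print(e)
crop(s,"scene",[],(320,120,390,220),7,"pics/n1.png")
P=tile_pts(e[0],e[1],0,e[2]-.0815)+car_polys(.627,-.0563,.0125)[4:]
crop(s,"scene",P,(320,120,390,220),7,"pics/n2.png")
cv2.imwrite("pics/n1.png",np.hstack([cv2.imread("pics/n1.png")[:,:395],cv2.imread("pics/n2.png")[:,:395]])[:590])
E
```

```text
time_s: 20.35
ee_pos: [0.5158, -0.0581, 0.2364]
eef_rot: [-3.142, 0.0, -0.0]
force: [-1.0, 0.9, -0.8]
grip_width: 0.0539
time_s: 20.6
ee_pos: [0.5176, -0.0581, 0.2364]
eef_rot: [-3.142, 0.0, -0.0]
force: [0.4, -0.4, -1.1]
grip_width: 0.0539
[ 0.51748653 -0.05812485  0.2364227 ]
```

View pics/n1.png

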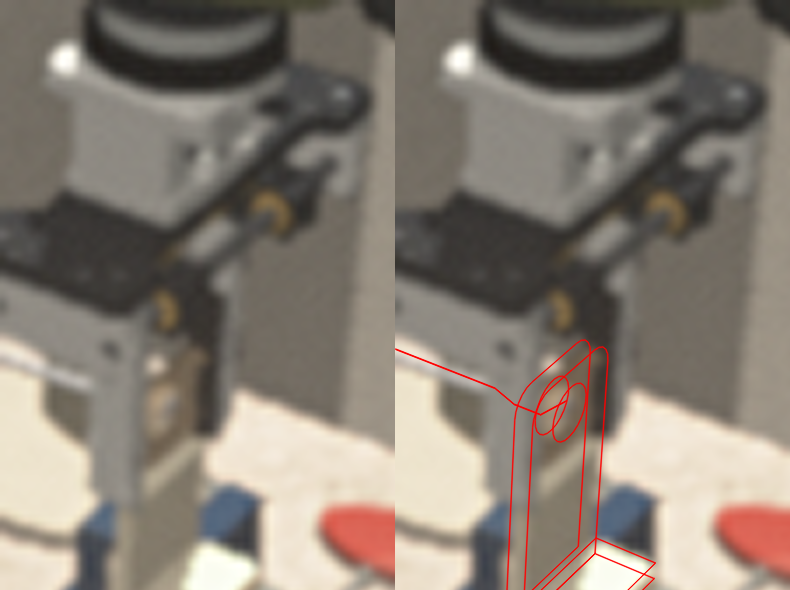

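```bash
python3 -m creep '{"xyz":[[3,0,0],[3,0,0],[3,0,0],[3,0,0],[2,0,0]],"spin":[0,0,0,0,0]}';python3 -m creep '{"xyz":[[0,0,0],[0,0,0]],"spin":[0,0]}'
python3 - <<'E'
from h import *
s=ctrl.camera("scene")[:,:,::-1].copy();t=ctrl.camera("top")[:,:,::-1].copy()
o=ctrl.get_obs();e=o["ee_pos"];print(e)
crop(s,"scene",[],(310,140,360,215),8,"pics/o1.png")
crop(t,"top",[],(290,130,390,220),6,"pics/o2.png")
E
```

```text
time_s: 21.32
ee_pos: [0.5317, -0.0581, 0.2364]
eef_rot: [-3.142, 0.0, -0.0]
force: [-0.1, -0.3, -0.5]
grip_width: 0.0539
time_s: 21.58
ee_pos: [0.5315, -0.0581, 0.2364]
eef_rot: [3.142, 0.0, -0.0]
force: [0.0, -1.2, -1.8]
grip_width: 0.0536
[ 0.53150875 -0.05814281  0.23648978]
```

View pics/o1.png

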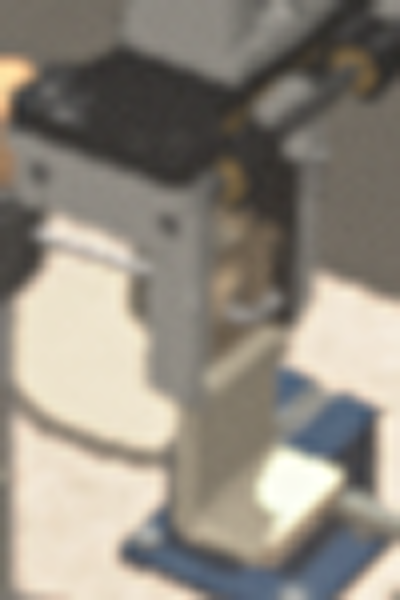

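View pics/o2.png

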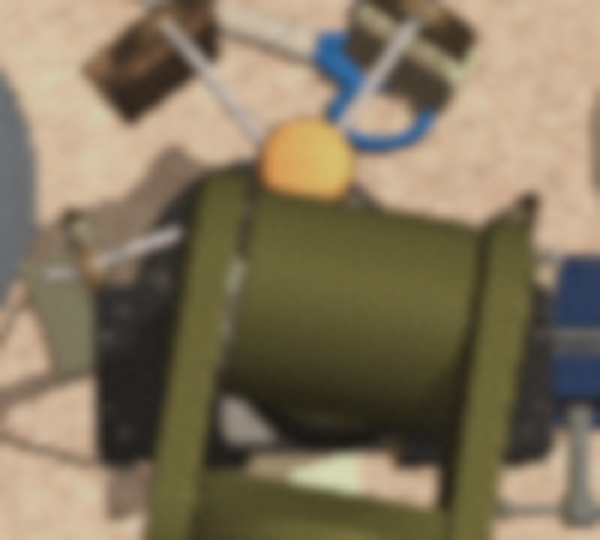

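```bash
python3 -m creep '{"xyz":[[0,0,2],[0,0,3],[0,0,3],[0,0,3],[0,0,1]],"spin":[0,0,0,0,0]}';python3 -m creep '{"xyz":[[0,0,1],[0,0,0]],"spin":[0,0]}';python3 -m creep '{"xyz":[[0,0,1],[0,0,0]],"spin":[0,0]}'
```

```text
time_s: 22.3
ee_pos: [0.5315, -0.0581, 0.2242]
eef_rot: [-3.142, 0.0, -0.0]
force: [0.0, 0.1, -1.3]
grip_width: 0.0539
time_s: 22.55
ee_pos: [0.5315, -0.0581, 0.2234]
eef_rot: [3.142, 0.0, -0.0]
force: [1.3, 0.4, -0.8]
grip_width: 0.054
time_s: 22.8
ee_pos: [0.5315, -0.0581, 0.2224]
eef_rot: [-3.142, 0.0, -0.0]
force: [-0.2, -0.1, -1.2]
grip_width: 0.0536
```

```bash
python3 -m creep '{"xyz":[[0,0,0.7],[0,0,0]],"spin":[0,0]}';python3 - <<'E'
from h import *
s=ctrl.camera("scene")[:,:,::-1].copy()
crop(s,"scene",[],(310,140,360,215),8,"pics/p1.png")
E
```

```text
time_s: 23.05
ee_pos: [0.5315, -0.0581, 0.2217]
eef_rot: [-3.142, 0.0, -0.0]
force: [0.0, -0.1, -1.6]
grip_width: 0.0535
```

View pics/p1.png

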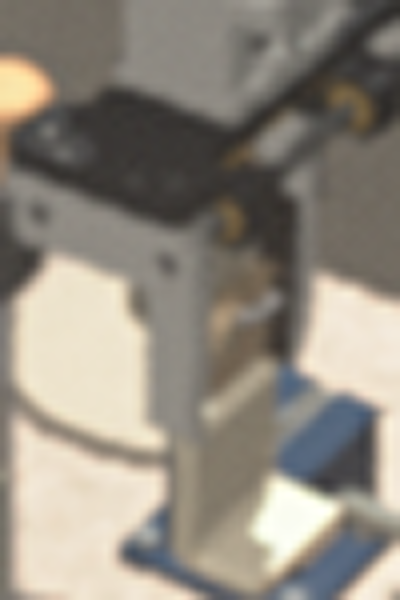

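```bash
python3 -m creep '{"xyz":[[0,0,0.5],[0,0,0]],"spin":[0,0]}';python3 -m creep '{"xyz":[[0,0,0.5],[0,0,0]],"spin":[0,0]}';python3 -m creep '{"xyz":[[0,0,0.5],[0,0,0]],"spin":[0,0]}'
```

```text
time_s: 23.35
ee_pos: [0.5315, -0.0581, 0.2212]
eef_rot: [-3.142, 0.0, -0.0]
force: [-0.2, -0.5, -1.9]
grip_width: 0.054
time_s: 23.6
ee_pos: [0.5316, -0.0581, 0.2209]
eef_rot: [3.142, -0.0, -0.0]
force: [0.5, -0.3, -0.3]
grip_width: 0.0537
time_s: 23.85
ee_pos: [0.5317, -0.0581, 0.2206]
eef_rot: [3.141, -0.001, -0.0]
force: [-1.7, 0.2, 4.9]
grip_width: 0.0543
```

```bash
python3 -m creep '{"xyz":[[0,0,-0.4],[0,0,0]],"spin":[0,0]}' - 8;python3 -m creep '{"xyz":[[0,0,0],[0,0,0],[0,0,0]],"spin":[0,0,0]}' 57;python3 -m creep '{"xyz":[[0,0,0],[0,0,0],[0,0,0],[0,0,0]],"spin":[0,0,0,0]}' 72
python3 - <<'E'
from h import *
s=ctrl.camera("scene")[:,:,::-1].copy()
crop(s,"scene",[],(310,140,360,215),8,"pics/q1.png")
E
```

```text
time_s: 24.1
ee_pos: [0.5317, -0.0582, 0.2207]
eef_rot: [3.141, -0.0, -0.0]
force: [1.5, -0.5, 1.9]
grip_width: 0.054
time_s: 24.48
ee_pos: [0.5315, -0.0581, 0.2205]
eef_rot: [-3.142, 0.0, -0.0]
force: [-0.3, -0.4, 0.1]
grip_width: 0.0571
time_s: 24.98
ee_pos: [0.5316, -0.0581, 0.2207]
eef_rot: [3.142, -0.0, -0.0]
force: [0.7, -0.9, 0.3]
grip_width: 0.0719
```

View pics/q1.png

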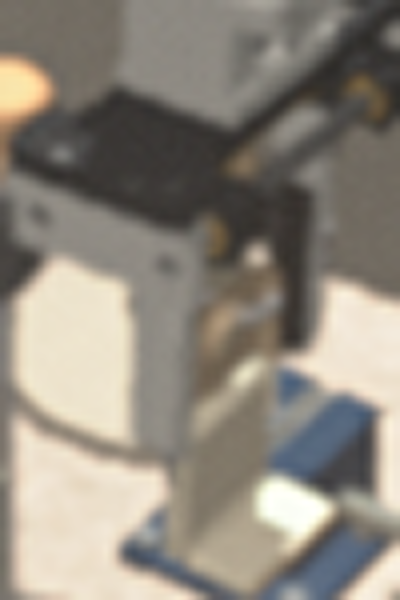

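```bash
python3 -m creep '{"xyz":[[0,0,-5],[0,0,-15],[0,0,-25],[0,0,-30],[0,0,-30]],"spin":[0,0,0,0,0]}';python3 -m creep '{"xyz":[[-20,0,-20],[-50,0,-10],[-50,0,0],[-40,20,0],[-10,20,0]],"spin":[0,0,0,0,0]}';python3 -m creep '{"xyz":[[0,50,0],[0,60,0],[0,60,0],[0,30,0],[0,0,0]],"spin":[0,0,0,0,0]}'
python3 - <<'E'
from h import *
s=ctrl.camera("scene")[:,:,::-1].copy();t=ctrl.camera("top")[:,:,::-1].copy()
crop(s,"scene",[],(240,110,420,250),4,"pics/r1.png")
crop(t,"top",[],(290,130,390,215),7,"pics/r2.png")
cv2.imwrite("pics/r_t.png",t)
E
```

```text
time_s: 25.65
ee_pos: [0.5314, -0.0581, 0.3278]
eef_rot: [3.141, -0.001, -0.0]
force: [-0.4, -0.1, -0.6]
grip_width: 0.0719
time_s: 26.28
ee_pos: [0.3599, -0.0983, 0.3574]
eef_rot: [3.14, -0.003, 0.0]
force: [-0.5, -0.6, 0.5]
grip_width: 0.0717
time_s: 26.9
ee_pos: [0.3611, -0.2994, 0.356]
eef_rot: [-3.141, 0.0, -0.003]
force: [-0.4, 0.5, -0.1]
grip_width: 0.0722
```

View pics/r1.png

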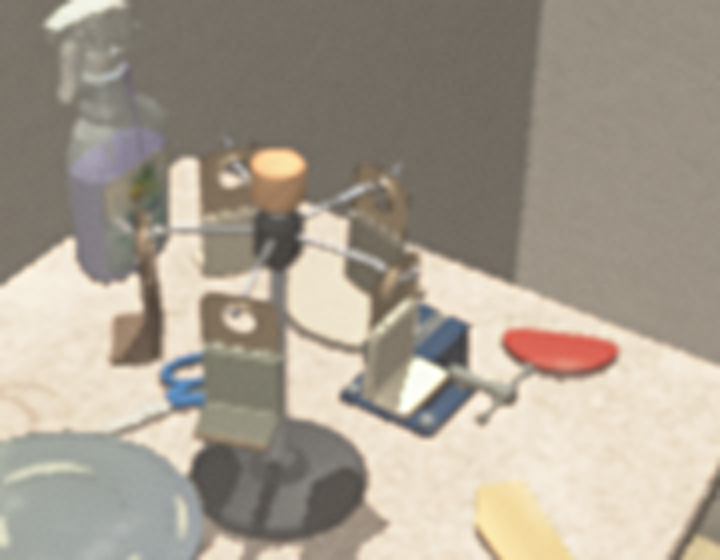

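View pics/r2.png

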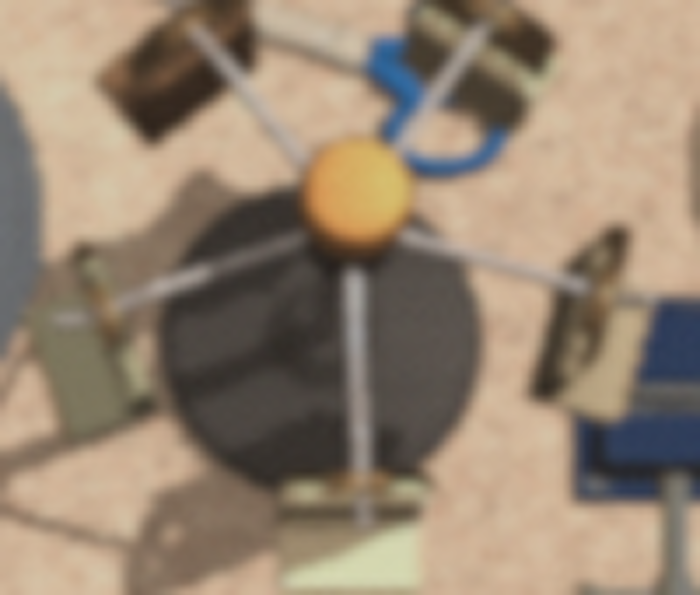

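Run:
```python
from h import *
t=cv2.imread("pics/r_t.png")
A=[]
for th in(0,.0125,.03):
    crop(t,"top",car_polys(.628,-.0577,th)[4:],(328,150,354,215),9,"pics/s.png");A.append(cv2.imread("pics/s.png"))
cv2.imwrite("pics/s.png",np.hstack(A))
```

```text
(no output)
```

View pics/s.png

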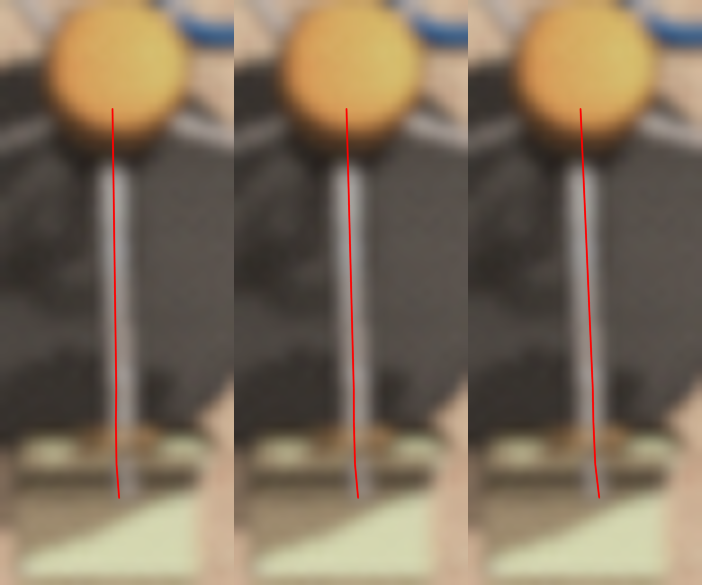

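View pics/r_t.png

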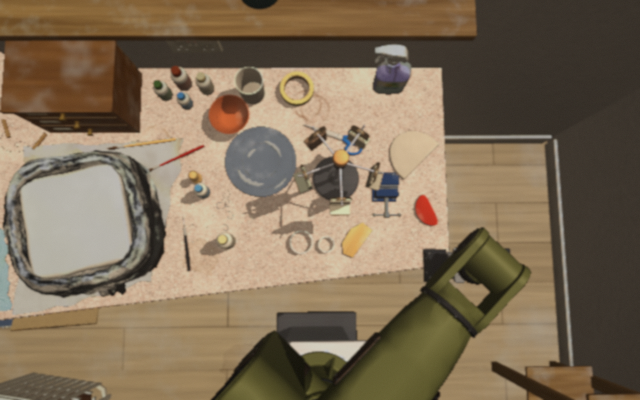

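```bash
python3 -m creep '{"xyz":[[0,0,0],[0,0,0],[0,0,0],[0,0,0],[0,0,0]],"spin":[0,0,0,0,0]}';python3 - <<'E'
from station import ctrl
print(ctrl.hand_in())
E
```

```text
time_s: 27.62
ee_pos: [0.3615, -0.298, 0.3556]
eef_rot: [-3.142, 0.0, -0.0]
force: [-0.0, -0.5, -0.3]
grip_width: 0.072
the job is handed in; nothing more can be done
None
```

I turned the carousel by its knob until the empty hook pointed at the robot. Then I hung the tile on that hook by its hole, foot outwards, let go and backed the arm clear. I handed in at about 27.6 s.

- **Tile:** the last pictures show it hanging on the hook, which passes through its hole, with its foot towards the robot.
- **Hook direction:** the top camera puts it about 1° off straight towards the robot, to the robot's right. I did not correct this.
- **Forces:** the highest wrist force I read was about 17 N, while closing on the knob, and I re-centred the gripper. Seating the tile on the hook read about 5 N.
- **Other things on the bench:** they look unmoved in the last top picture. I checked this by eye only.
- **Disagreement:** the scene camera's overlay of the carousel sat 1–2 px off, and the two cameras and the robot differed by up to about 2 mm. The hole had enough room for that.

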